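Hold the hub collar on the tube mixer's spindle flat

ROBOT

A 6-joint arm with a two-finger parallel gripper is mounted at the origin on the work surface. World frame = base frame: x ahead of the robot, y to its left, z up, the work surface at z = 0. Lengths are in mm, angles in rad, forces in N, time in s.
With the tool pointing down it reaches from about 250 to 800 mm from the base axis. Payload 3.9 kg.
Tool frame: the origin (TCP) lies on the mounting face of the last link; the fingertips stand manip.finger_overhang ahead of it and the grasp point (between the pads) lies 155 mm ahead of it (manip.finger_overhang is the distance from the TCP to the fingertips, in mm); z points along the fingers, y is the line along which they close (so a half turn about z gives the same grasp; the last joint's range is limited). The gripper opens to 85 mm and grips with 20 to 120 N. Pads are 22 mm wide; open, the fingers measure 114 mm over their backs; the gripper's body (76 mm by 85 mm) begins 54 mm behind the grasp point. The pads swing forward as they close: fully open they stand 13 mm farther back than shut.
Start: joints at [-1.197, 0.26, -0.138, 1.173, 0, 1.571], TCP at [191.702, -488.74, 404.704] pointing down, gripper open.
Joint ranges: [-2.78, 2.78], [-0.83, 1.72], [-1.28, 1.37], [-1.9, 2.12], [-1.57, 1.48], [-3.14, 3.14]. Speed limits (rad/s): [2.57, 2.57, 3.14, 3.14, 3.14, 3.14].

INTERFACE

Orientations are given as [roll, pitch, yaw] about the fixed x, y, z axes, in that order (R = Rz(yaw) Ry(pitch) Rx(roll)).
In Python, from workcell import manip gives the robot as it stands. Calls block until the motion is done:
- manip.move_ptp(position, orientation): joint-space move of the TCP to a pose.
- manip.move_l(position, velocity=150, attitude=None): straight line of the TCP; attitude=None keeps the orientation; velocity is the mean speed in mm/s.
- manip.movej(angles): joint-space move.
- manip.open() and manip.clamp(newtons=None): open the fingers fully, or close them until they stop; newtons is the grip in N (None keeps the last).
- manip.sleep(seconds).
- manip.ik(position, orientation): joint angles nearest the present ones, or None.
- manip.state(): the state.
- manip.grab_frame(name): name is "scene" or "top"; returns the picture (400x640x3 uint8, red, green, blue); there is no depth.
- manip.calibration(name): a dict with "vertical_fov" (degrees; the focal length in pixels is half the picture's height over the tangent of half this angle, whatever the lens; pixels are square), "cx", "cy" (the principal point, pixels), "camera_from_world" (4x4, takes a point from world to camera coordinates). Camera axes: x right, y up, looking along -z (the intrinsics and any distortion apply to the point x, -y, -z); pixel columns grow to the right and rows downward; lengths in mm; the calibration is good to about 2 mm. A picture is of the moment at which its call begins. calibration takes no time and is no camera call.
A pose or a line that the arm cannot do raises manip.PlanningError and nothing moves.
- manip.sign_off(): hands the job in; it is judged then, once.
The state is a dict: "clock": time; "qpos": joint angles; "joint_velocities": joint speeds; "joint_torque": joint torques, N m; "eef_pos": TCP position; "ee_rot": TCP orientation; "contact_force": force on the tool from outside, world axes, zero at the start; "torque": the same for the moment, N m; "gripper_width": finger opening in mm; "gripper_force": force on a finger pad.
Only numpy, scipy, OpenCV 4.12 (cv2) and the standard library are available. Lean on these libraries where they do the work, as an engineer would, in place of code of your own. Each camera call takes 0.05 s, during which the arm holds its last target. There are 200 camera calls.

TASK

The rotary tube mixer is being put back together: swing its red tilt-lock hook down until it rests on the stud of the drive head, then pinch the bare spindle with your fingers and turn it until its flat faces the blue control-panel side. Then fetch the aluminium hub collar from the blue mat and slip it, screw side towards that flat, down over the spindle until its top is flush with the spindle's end. Finish while still gripping the collar there, so that a colleague can tighten its screw from the panel side; leave the tube racks, hex key and everything else on the table where they are.

Things in the scene. Friction and masses are not known exactly. Their poses are not given: they have to be found in the camera images.
- mixer: rotary tube mixer, fixed: white base 230 x 200 mm, 54 mm high; grey drive head 94 (x) x 104 mm, top 135 mm above the table; dark bearing boss 52 mm wide up to 147 mm, out of which the spindle stands. Origin on the table below the spindle axis; +x horizontal, towards the blue control panel (knob, green switch), which looks away from the robot; +z up. Catch stud on the head's -y side, 17 mm towards +x, 105 mm up
- tilt_hook (a joint): angle of the red hook: 0 = closed, bar level and resting on the stud; grows as it is lifted; 1.57 = straight up; limit 2.0 (leaning back towards the robot). Starts at 1.1 to 1.8. Stays where it is left (0.06 N m of friction), so it must be pushed all the way, with 1 to 2 N
- hook_hinge (a point): centre of the hook's hinge pin, on the mixer's -y side: 35 mm towards -x and 80 mm towards -y from the spindle axis, 114 mm above the table; the pin lies along the mixer's y. The hook is a red bar 12 mm wide (along the pin), 8 mm thick, centred on the pin; closed, it points to the mixer's +x. A fingertip can push on the bar 10 to 60 mm from the pin
- hook_tip (a point): centre of the red ball grip (20 mm) at the hook's free end, 86 mm from the hinge
- spindle_end (a point): centre of the spindle's bright top end, on its vertical axis, 197 mm above the table. Dark spindle 18 mm thick, 50 mm long above the boss; its upper 30 mm have one bright flat 3.5 mm deep (14.5 mm across the flat, 18 mm elsewhere); top edge bevelled 1.5 mm. The frame turns with the spindle: +x is where the flat faces, +z up. Turns endlessly either way (0.05 N m of friction), stays where left
- spindle_flat (a point): middle of the flat, 5.5 mm from the spindle's axis, 15 mm below its end
- collar: aluminium hub collar on the mat: 44 mm outside, 21 mm bore, 24 mm high, 0.08 to 0.14 kg. Origin: centre of its underside; +z up, +x towards its set screw. Screw black, 11 mm thick, stands 10.5 mm out of the rim at half height; its 5 mm tip reaches 2.7 mm into the bore, so the collar passes over the spindle's flat only with the screw on the flat's side (within about 25 degrees)
- collar_top (a point): centre of the collar's upper face, 24 mm above its underside
- collar_screw (a point): outer end of the collar's screw, 32.5 mm from the collar's axis, 12 mm above its underside
- mat: blue service mat on the table, fixed, 200 x 190 mm, 3 mm thick; the collar and the hex key lie on it. Origin at the centre of its underside
- hex_key: dark L-shaped hex key, 5 mm thick, arms 90 and 26 mm, on the mat; a bystander. Origin: middle of the long arm's underside
- rack_front: green tube rack 105 x 250 x 50 mm with red- and white-capped tubes up to 95 mm high; a bystander. Origin under its centre
- carousel: white tube disc 230 mm across, 22 mm high with its steel clips, lying on the table; a bystander. Origin under its centre
- disinfectant: white bottle with blue cap, 66 mm across, 170 mm high; a bystander. Origin under its centre
- steel_dish: shallow steel bowl 100 mm across, 26 mm high; a bystander. Origin under its centre
Things that resemble listed ones, but are neither listed nor needed, are in the scene too. Several things look just like the collar: the one meant starts farthest from the robot's base.

How it is judged:
By the outcome, as a careful person would: the job done as asked, in the order asked, and still so for the second after the job is handed in, while the arm keeps its last pose, push and grip.
It also fails if it takes over 72 s, if anything falls off the work surface, if the arm or the gripper's body presses on something with over 40 N, if the wrist force passes 120 N, or if a joint passes its speed limit or range.

## Working session

There is one attempt and no reset: what is moved stays moved. The work goes in short steps, each a Python script; the robot and the scene stay as the last script left them, time stands still between calls to the robot, and variables do not carry over. Pictures are saved under pics/ and viewed, at most 10 in all, crops included, and the job is handed in when it is done.

```bash
ls; mkdir -p pics
python3 - <<'E'
from workcell import manip
import cv2,numpy as np
for n in("scene","top"):
    cv2.imwrite(f"pics/{n}0.png",manip.grab_frame(n)[:,:,::-1]); c=manip.calibration(n); print(n,{k:(np.round(v,3).tolist() if not isinstance(v,str) else v) for k,v in c.items()})
print(manip.state(),manip.finger_overhang)
E
```

```text
pics
scene {'vertical_fov': 57.969, 'cx': 317.572, 'cy': 197.199, 'camera_from_world': [[0.843, 0.537, 0.015, -397.346], [-0.449, 0.688, 0.57, 146.8], [0.296, -0.488, 0.821, -1197.118], [0.0, 0.0, 0.0, 1.0]]}
top {'vertical_fov': 52.408, 'cx': 315.644, 'cy': 203.257, 'camera_from_world': [[-0.0, -1.0, -0.019, 7.445], [0.986, -0.004, 0.167, -505.075], [-0.167, -0.019, 0.986, -1228.712], [0.0, 0.0, 0.0, 1.0]]}
{'clock': 0.1, 'qpos': array([-1.19695574e+00,  2.60563936e-01, -1.39241358e-01,  1.17270334e+00,
       -2.25971875e-06,  1.57082637e+00]), 'joint_velocities': array([ 6.89557171e-04, -2.34320366e-03,  3.14695623e-03, -1.21485642e-05,
       -1.51526862e-03,  3.62315206e-04]), 'joint_torque': array([ 3.71644337e-04, -4.06508660e+01,  2.54527026e+01,  1.00527133e-02,
        6.24232962e-05, -7.41874231e-06]), 'eef_pos': array([ 191.61015192, -488.4433013 ,  403.97591694]), 'ee_rot': array([-3.13988035e+00,  2.31116687e-06,  3.73810541e-01]), 'contact_force': array([-0.03130429,  0.78958484, -0.87945874]), 'torque': array([ 0.04440355, -0.00190094, -0.04910932]), 'gripper_force': 0.0, 'gripper_width': 85.59083419430449} 173.4
```

View pics/scene0.png

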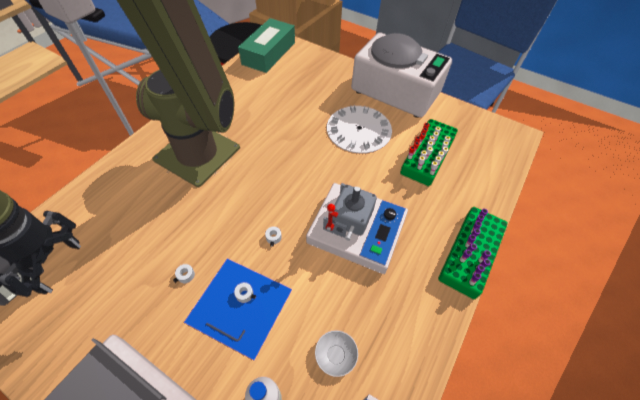

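View pics/top0.png

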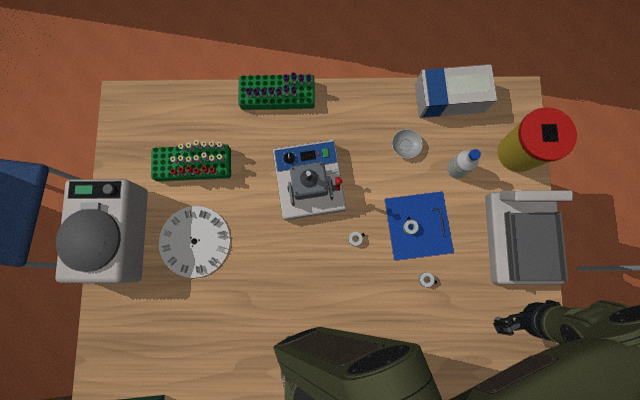

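The lookalike collars are at top (411,227) on the mat, (357,239) left of it and (428,280) below it. The mixer is at (310,178) with its panel up (world +x), the red ball at about (338,181), and the hex key at (438,222). Next I'll take enlarged crops.

```bash
cat > h.py <<'E'
from workcell import manip
import cv2,numpy as np
from scipy.optimize import least_squares
C={n:manip.calibration(n) for n in("scene","top")}
def proj(n,P):
    c=C[n];f=200/np.tan(np.radians(c["vertical_fov"])/2);M=np.array(c["camera_from_world"])
    p=M[:3,:3]@np.asarray(P,float)+M[:3,3]
    return np.array([c["cx"]+f*p[0]/-p[2],c["cy"]+f*-p[1]/-p[2]])
def onz(n,uv,z):
    return np.r_[least_squares(lambda q:proj(n,[q[0],q[1],z])-uv,[450,0]).x,z]
def tri(**k):
    r=least_squares(lambda P:np.concatenate([proj(n,P)-k[n] for n in k]),[450,0,100]);return r.x,np.abs(r.fun).max()
def crop(n,x,y,w,h,s,name):
    im=manip.grab_frame(n)[y:y+h,x:x+w,::-1];cv2.imwrite(f"pics/{name}.png",cv2.resize(im,None,fx=s,fy=s,interpolation=cv2.INTER_CUBIC));return cv2.resize(im,None,fx=s,fy=s,interpolation=cv2.INTER_CUBIC)
E
python3 - <<'E'
from h import *
for uv in[(411,227),(357,239),(428,280)]:
    p=onz("top",uv,24);print(uv,p.round(),np.hypot(*p[:2]).round())
a=crop("top",265,130,195,165,4,"t1");b=crop("scene",225,170,190,150,4,"s1")
E
```

```text
(411, 227) [ 432. -292.   24.] 521.0
(357, 239) [ 395. -122.   24.] 413.0
(428, 280) [ 269. -337.   24.] 431.0
```

View pics/t1.png

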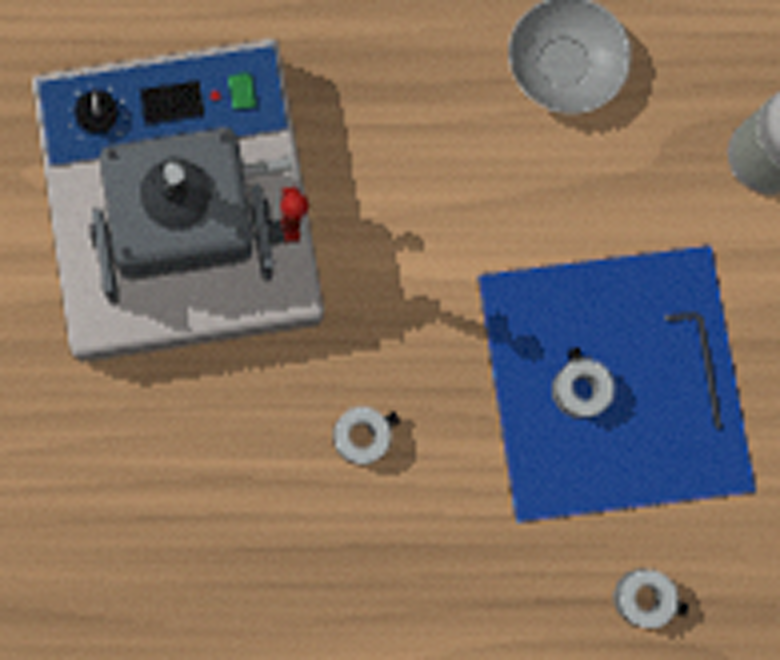

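View pics/s1.png

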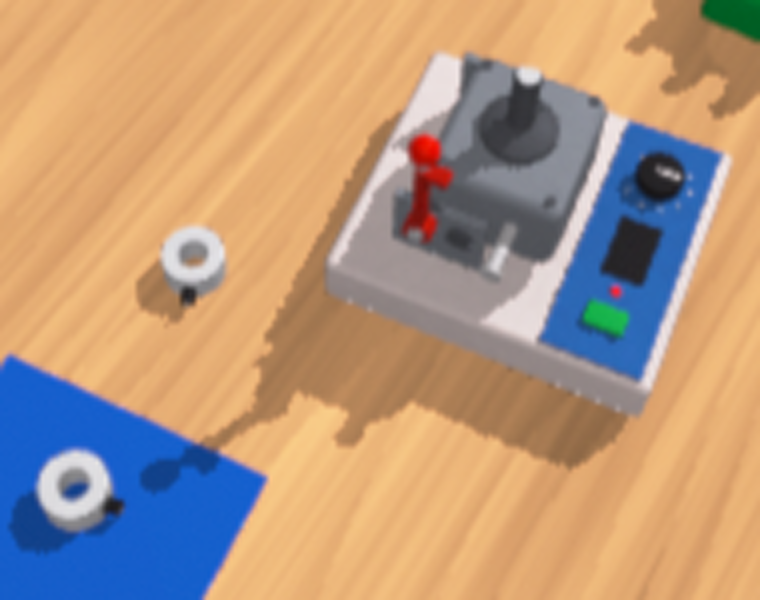

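The target is the mat collar, at top crop (584,388) with its screw at (574,354), and it is the farthest at 521 mm. The spindle end is at top crop (174,173) and scene crop (529,75). The red ball is at (293,203) and (424,150).

Run:
```python
from h import *
T=lambda u,v:np.array([265+(u+.5)/4-.5,130+(v+.5)/4-.5])
S=lambda u,v:np.array([225+(u+.5)/4-.5,170+(v+.5)/4-.5])
p,e=tri(top=T(174,173),scene=S(529,75));print("spindle",p.round(1),e)
print("sp@197",onz("top",T(174,173),197).round(1),onz("scene",S(529,75),197).round(1))
b,e=tri(top=T(293,203),scene=S(424,150));print("ball",b.round(1),e)
c=[onz("top",T(*q),54) for q in[(36,80),(276,42),(322,311)]]
d=[onz("scene",S(*q),54) for q in[(436,54),(728,157),(640,388),(329,266)]]
for L in(c,d):
    print(np.round(L,1).tolist())
    for a,bb in zip(L,L[1:]):v=bb-a;print(np.hypot(*v[:2]).round(1),np.arctan2(v[1],v[0]).round(3))
print("d ctr",np.mean(d,0).round(1),"c ctr",((c[0]+c[2])/2).round(1))
for n,Q,q,s in(("top",T,(584,388),(574,353)),("scene",S,(75,485),(121,507))):
    a=onz(n,Q(*q),27);k=onz(n,Q(*s),15);w=k-a;print("collar",n,a.round(1),k.round(1),np.hypot(*w[:2]).round(1),np.arctan2(w[1],w[0]).round(3))
```

```text
spindle [565.3  24.6 195.5] 0.1305373363925355
sp@197 [564.6  24.3 197. ] [566.   23.8 197. ]
ball [541.8 -58.5 199.1] 0.24546308313091458
[[676.5, 139.7, 54.0], [706.7, -51.1, 54.0], [489.9, -84.9, 54.0]]
193.1 -1.414
219.4 -2.987
[[460.9, 103.0, 54.0], [680.4, 137.8, 54.0], [706.5, -53.7, 54.0], [492.4, -88.0, 54.0]]
222.3 0.158
193.3 -1.435
216.8 -2.983
d ctr [585.   24.8  54. ] c ctr [583.2  27.4  54. ]
collar top [ 432.6 -289.9   27. ] [ 461.8 -285.7   15. ] 29.5 0.143
collar scene [ 436.4 -291.8   27. ] [ 465.4 -284.8   15. ] 29.8 0.236
```

Run:
```python
from h import *
def av(n):return np.mean([manip.grab_frame(n)[:,:,::-1].astype(float) for _ in range(3)],0).astype(np.uint8)
a=cv2.resize(av("top")[158:192,292:326],(500,500),interpolation=cv2.INTER_NEAREST)
s=cv2.resize(av("scene")[178:212,338:358],(294,500),interpolation=cv2.INTER_NEAREST)
cv2.imwrite("pics/sp.png",np.hstack([a,s]))
```

```text
(no output)
```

View pics/sp.png

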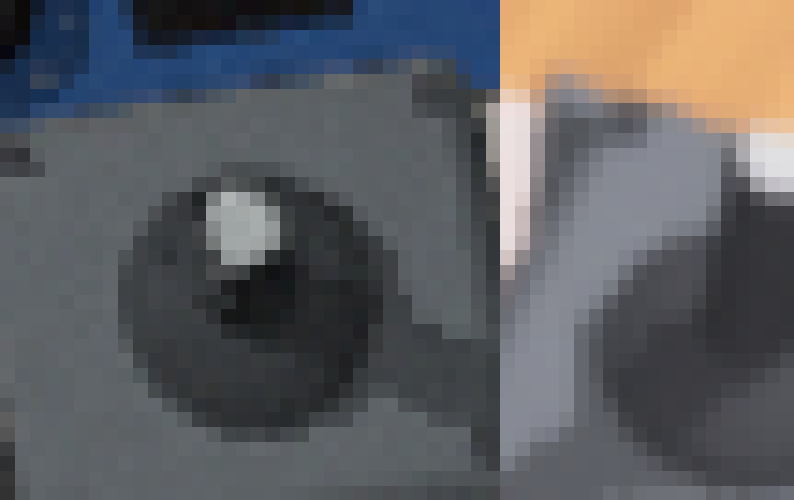

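The spindle top shows at top (309,173). The flat's direction isn't clear yet: the lower-left of the disc looks cut. The hook is about vertical, so I'll close it first and use the stud as a height check on the fingertips.

```bash
cat >> h.py <<'E'
YAW=0.155
SP=np.array([565.3,24.2])
def mx(x,y,z):
    c,s=np.cos(YAW),np.sin(YAW);return np.array([SP[0]+c*x-s*y,SP[1]+s*x+c*y,z])
D=lambda yaw:[np.pi,0,yaw]
def st(t=""):
    s=manip.state();print(t,"t%.2f"%s["clock"],s["eef_pos"].round(1),s["ee_rot"].round(3),"F",s["contact_force"].round(1),"w%.1f g%.1f"%(s["gripper_width"],s["gripper_force"]),"q",s["qpos"].round(2));return s
E
python3 - <<'E'
from h import *
psi=YAW-np.pi/2
oh=173.4
def tcp(cx,cz,off=14.5): return mx(-35+cx-off,-80,114+cz+oh)
print(manip.ik(tcp(-40,60),D(psi)),manip.ik(tcp(-40,60),D(psi+np.pi)))
manip.clamp(30); st("closed"); print(manip.finger_overhang)
manip.move_ptp(tcp(-40,95),D(psi)); st("above")
manip.move_l(tcp(-40,52)); st("behind")
for a in(1.3,1.0,.7,.4,.15):
    manip.move_l(tcp(48*np.cos(a)-4*np.sin(a),48*np.sin(a)+4*np.cos(a)),120); st(a)
E
```

```text
[-0.13943006  0.24031737 -0.32016797  1.01031099  0.         -1.86522638] [-0.13943006  0.24031737 -0.32016797  1.01031099  0.          1.27636627]
closed t1.27 [ 191.7 -488.8  404.7] [ 3.142 -0.     0.374] F [-0.4  0.1  0.2] w-0.1 g0.0 q [-1.2   0.26 -0.14  1.17  0.    1.57]
173.4
above t4.15 [489.2 -68.9 382.4] [ 3.142 -0.    -1.416] F [ 0.2  0.3 -0.3] w-0.0 g0.0 q [-0.14  0.22 -0.25  1.1  -0.   -1.87]
behind t4.58 [489.  -68.8 339.3] [ 3.14   0.    -1.416] F [ 0.4 -0.5  1. ] w-0.0 g0.0 q [-0.14  0.25 -0.33  0.99  0.   -1.87]
1.3 t5.14 [537.5 -61.1 334.9] [ 3.141 -0.    -1.416] F [-1.   0.5  0.9] w0.2 g0.0 q [-0.11  0.33 -0.23  1.01 -0.   -1.84]
1.0 t5.41 [550.4 -59.1 329.6] [ 3.14   0.    -1.416] F [0.1 0.2 0.1] w0.1 g0.0 q [-0.11  0.35 -0.21  1.01 -0.   -1.83]
0.7 t5.67 [562.1 -57.2 320.8] [ 3.14   0.    -1.416] F [-0.2 -0.3  0. ] w-0.1 g0.0 q [-0.1   0.38 -0.19  1.   -0.   -1.83]
0.4 t5.94 [570.4 -55.9 309.3] [ 3.14   0.    -1.416] F [ 0.5 -0.3 -0.2] w0.5 g0.0 q [-0.1   0.4  -0.19  0.98 -0.   -1.82]
0.15 t6.19 [574.6 -55.2 298.2] [ 3.14   0.    -1.416] F [0.2 0.1 0. ] w0.1 g0.0 q [-0.1   0.41 -0.2   0.96 -0.   -1.82]
```

Run:
```python
from h import *
p=manip.state()["eef_pos"].copy()
for z in np.arange(295,283,-1.0):
    p[2]=z; manip.move_l(p,60); manip.sleep(.05); f=manip.state()["contact_force"][2]
    print(z,round(f,1),end="; ")
    if f>5: break
st()
crop("top",280,140,80,60,5,"a");crop("scene",320,170,80,60,5,"b")
cv2.imwrite("pics/h1.png",np.hstack([cv2.imread("pics/a.png"),cv2.imread("pics/b.png")]))
```

```text
295.0 0.3; 294.0 0.9; 293.0 0.5; 292.0 -0.8; 291.0 5.6;  t7.69 [574.6 -55.2 291.4] [-3.141 -0.    -1.416] F [-0.6  0.4  5.6] w-0.1 g2.4 q [-0.1   0.42 -0.21  0.94 -0.   -1.82]
```

View pics/h1.png

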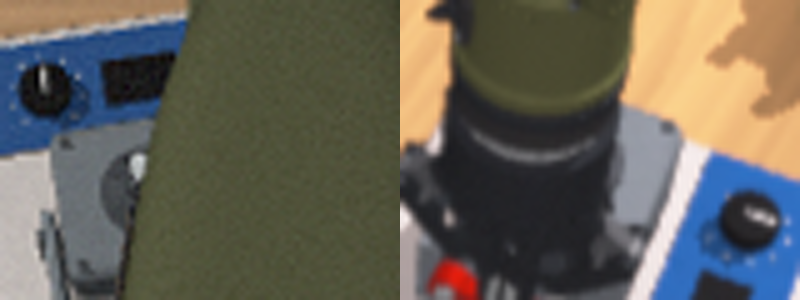

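Run:
```python
from h import *
p=manip.state()["eef_pos"].copy()
p[2]=290; manip.move_l(p,60); manip.sleep(.1); st("press")
p[2]=400; manip.move_l(p,300)
manip.move_ptp([350,-300,400],D(YAW-np.pi/2)); st()
def av(n):return np.mean([manip.grab_frame(n)[:,:,::-1].astype(float) for _ in range(4)],0).astype(np.uint8)
t,s=av("top"),av("scene")
f=lambda i,x,y,w,h,k:cv2.resize(i[y:y+h,x:x+w],(w*k,h*k),interpolation=cv2.INTER_CUBIC)
g=lambda i:np.clip(i.astype(float)*1.6,0,255).astype(np.uint8)
r1=np.hstack([f(t,285,150,66,50,6),f(s,320,175,66,50,6)])
r2=np.hstack([g(f(t,297,163,22,16,18)),g(f(s,346,180,22,16,18))])
cv2.imwrite("pics/h2.png",np.vstack([r1,r2]))
```

```text
press t8.14 [574.5 -55.2 291.3] [-3.141 -0.    -1.416] F [-2.9 -0.3 10. ] w-0.2 g5.3 q [-0.1   0.42 -0.21  0.94  0.   -1.82]
 t9.92 [ 350.6 -299.8  399.7] [-3.141e+00  1.000e-03 -1.415e+00] F [-0.4  0.2  0.7] w0.2 g0.0 q [-0.71  0.15 -0.29  1.13  0.   -2.43]
```

View pics/h2.png

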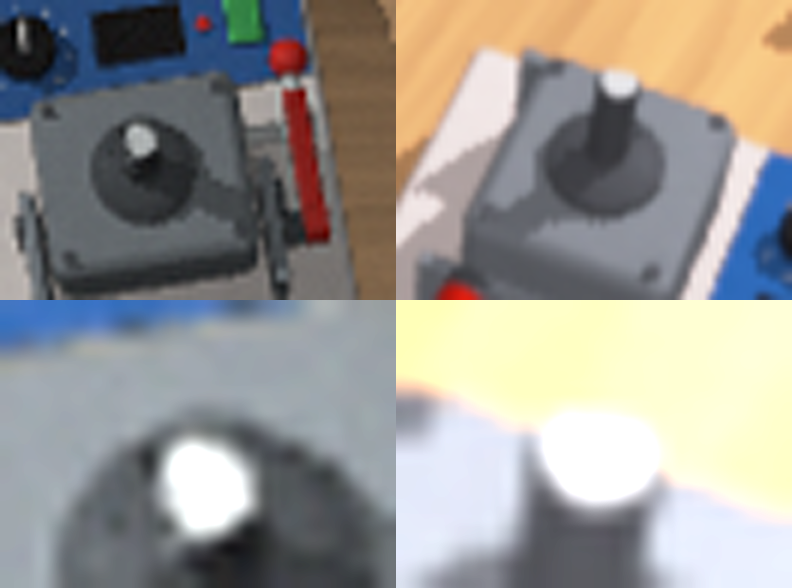

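The hook is now level on the stud, with the ball at top crop (288,57). The flat's cut edge is at the top of the disc in the scene view and at its lower-left in the top view, so it faces about 2.2 rad in world. I'll pinch along that direction, check for a 14.5 mm width, then turn it.

Run:
```python
from h import *
manip.open()
psi=2.2-np.pi/2
manip.move_ptp([*SP,400],D(psi)); st("above")
manip.move_l([*SP,338],150)
f0=st("down")["contact_force"]
manip.clamp(20); s=st("pinch"); 
u=np.array([np.sin(psi),-np.cos(psi)]); print("u",u.round(2),"Fu",(s["contact_force"]-f0)[:2]@u, "tau",s["torque"].round(2))
```

```text
above t15.22 [565.3  24.1 400. ] [3.142 0.    0.629] F [0.1 0.1 0.5] w85.6 g0.0 q [ 0.04  0.33 -0.05  1.19 -0.    2.56]
down t15.78 [565.4  24.2 338.3] [ 3.142 -0.     0.629] F [1.3 0.9 0.6] w85.1 g0.0 q [ 0.04  0.36 -0.16  1.04  0.    2.56]
pinch t16.42 [564.9  24.9 338.4] [-3.139e+00 -1.000e-03  6.300e-01] F [-4.1  4.2  4.4] w16.4 g19.4 q [ 0.04  0.36 -0.16  1.04  0.    2.56]
u [ 0.59 -0.81] Fu -5.819047706984611 tau [1.07 0.73 0.04]
```

The pinch width of 16.4 mm means the flat is about 18° off my guess, or −18°. I'll re-pinch at +0.3 rad using the q6−π branch, because the turn to the panel would otherwise exceed joint 6.

Run:
```python
from h import *
def pinch(phi,pos,flip=False):
    manip.open(); q=manip.ik([*pos,338],D(phi-np.pi/2))
    q[5]+= -np.pi if q[5]>1.2 else 0
    manip.movej(q); manip.clamp(20); s=st("pinch %.2f"%phi)
    n=np.array([np.cos(phi),np.sin(phi)]); print("pad mid along n rel SP",((s["eef_pos"][:2]-SP)@n).round(2),"F",(s["contact_force"][:2]@n).round(1)); return s["gripper_width"]
w=pinch(2.5,[564.8,25])
if w>15.2: w=pinch(1.9,[564.8,25])
```

```text
pinch 2.50 t20.61 [564.8  24.9 338.1] [-3.141  0.    -2.213] F [-0.3 -0.4  1.3] w16.7 g20.3 q [ 0.04  0.36 -0.17  1.04 -0.   -0.88]
pad mid along n rel SP 0.8 F -0.0
pinch 1.90 t22.53 [564.6  25.6 338.1] [ 3.139  0.    -2.812] F [-1.   2.9  1. ] w16.0 g19.5 q [ 0.04  0.36 -0.17  1.04  0.   -0.29]
pad mid along n rel SP 1.52 F 3.0
```

The fingertips reached z = 164.6, below the flat's lower edge at 167, so the width reading is contaminated. I'll re-pinch higher.

```bash
cat >> h.py <<'E'
def pinch(phi,pos,z=346,lo=-np.pi,hi=1.8,N=20):
    manip.open(); q=manip.ik([*pos,z],D(phi-np.pi/2))
    while q[5]>hi:q[5]-=np.pi
    while q[5]<lo:q[5]+=np.pi
    manip.movej(q); manip.clamp(N); s=st("pinch %.2f"%phi)
    n=np.array([np.cos(phi),np.sin(phi)]); print("  mid along n rel SP",((s["eef_pos"][:2]-SP)@n).round(2),"F",(s["contact_force"][:2]@n).round(1)); return s["gripper_width"]
E
python3 - <<'E'
from h import *
P=[564.5,25.2]
for phi in(1.9,2.2,2.5):
    if pinch(phi,P)<14.9:break
E
```

```text
pinch 1.90 t24.10 [564.6  24.9 346. ] [-3.141 -0.    -2.813] F [ 0.6 -1.1 -0.6] w13.5 g22.5 q [ 0.04  0.36 -0.15  1.06 -0.   -0.28]
  mid along n rel SP 0.94 F -1.3
```

Run:
```python
from h import *
P=[565.0,25.5]
manip.clamp(30)
q=manip.state()["qpos"].copy(); q0=q.copy()
qf=manip.ik([*P,346],D(1.9-np.pi/2-np.pi)); qf[5]=q0[5]+(1.9-YAW)
manip.movej(qf); st("turned")
pinch(YAW,P,N=20)
pinch(YAW,P,z=332)
pinch(YAW+np.pi/2,P,z=332,hi=1.7)
manip.open(); manip.move_l([*P,400],250)
manip.move_ptp([400,-200,400],D(-1.4)); st()
def av(n):return np.mean([manip.grab_frame(n)[:,:,::-1].astype(float) for _ in range(4)],0).astype(np.uint8)
t,s=av("top"),av("scene")
f=lambda i,x,y,w,h,k:cv2.resize(i[y:y+h,x:x+w],(w*k,h*k),interpolation=cv2.INTER_CUBIC)
r1=np.hstack([f(t,285,150,66,50,6),f(s,320,175,66,50,6)])
r2=np.hstack([f(t,297,163,22,16,18),f(s,346,180,22,16,18)])
cv2.imwrite("pics/h3.png",np.vstack([r1,r2]))
```

```text
turned t25.86 [564.5  27.7 346. ] [-3.141 -0.007  1.728] F [-0.6  7.   1.4] w13.6 g30.7 q [ 0.05  0.36 -0.15  1.06  0.01  1.46]
pinch 0.15 t29.84 [564.8  25.5 346.1] [ 3.141 -0.    -1.416] F [-1.6 -0.   1.2] w13.8 g22.2 q [ 0.05  0.36 -0.15  1.06 -0.   -1.68]
  mid along n rel SP -0.31 F -1.6
pinch 0.15 t31.41 [565.7  25.6 332.4] [-3.139 -0.    -1.416] F [2.5 0.8 0.5] w16.9 g21.7 q [ 0.05  0.37 -0.17  1.03  0.   -1.68]
  mid along n rel SP 0.61 F 2.6
pinch 1.73 t34.10 [564.9  26.3 332.1] [ 3.139  0.    -2.986] F [-1.3  5.5  1.2] w17.7 g22.3 q [ 0.05  0.37 -0.18  1.03  0.   -0.11]
  mid along n rel SP 2.16 F 5.7
 t37.01 [ 400.1 -199.8  399.6] [ 3.141e+00  1.000e-03 -1.400e+00] F [-0.2 -0.9 -0.9] w85.3 g0.0 q [-0.46  0.13 -0.32  1.12  0.   -2.2 ]
```

View pics/h3.png

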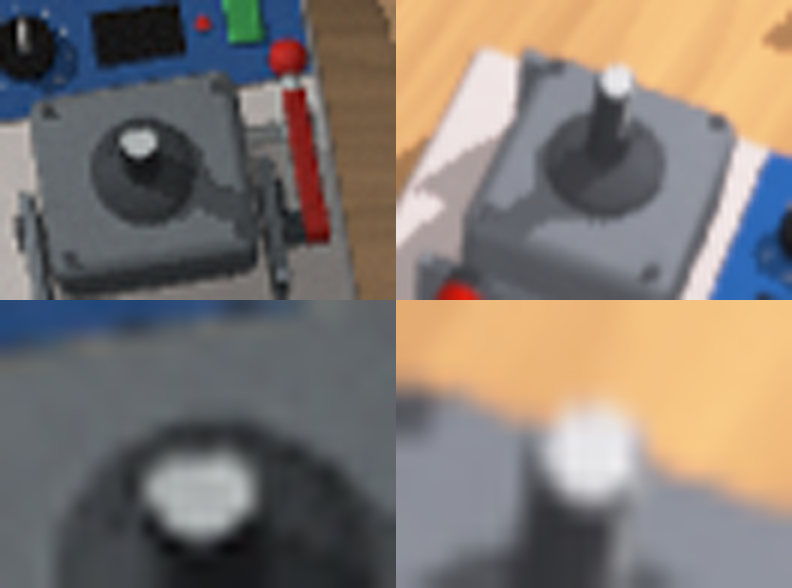

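The flat now faces the panel and re-pinches at full flat contact. The round pinches put the spindle axis near (566.0, 26.9). Next is the collar: light pinches at ±45° to centre it, then a grip across the screw axis.

```bash
cat >> h.py <<'E'
AX=np.array([566.0,26.9])
E
python3 - <<'E'
from h import *
c=np.array([435,-289.5]);cy=.19
b=cy-np.pi
manip.move_ptp([*c,260],D(b-np.pi/4)); st("above")
manip.move_l([*c,176],150); st("down")
for k,a in enumerate((-np.pi/4,np.pi/4,0)):
    if k: 
        manip.open(); manip.move_l([*c,176],80,attitude=D(b+a)) 
    manip.clamp(20 if k<2 else 45); s=st("a%.2f"%a)
E
```

```text
above t39.32 [ 435.1 -289.5  260.2] [3.142 0.    2.547] F [-0.6 -0.1 -0.6] w85.5 g0.0 q [-0.59  0.36 -0.4   0.81  0.    0.01]
down t40.02 [ 435.3 -289.7  176.5] [-3.142e+00  1.000e-03  2.546e+00] F [ 1.2 -0.2  0.6] w85.4 g0.0 q [-0.59  0.46 -0.5   0.61 -0.    0.01]
a-0.79 t40.49 [ 435.4 -289.7  177. ] [3.141e+00 2.000e-03 2.546e+00] F [-1.3  1.   7. ] w43.8 g20.1 q [-0.59  0.46 -0.5   0.61  0.    0.01]
a0.79 t43.16 [ 435.  -289.5  176.2] [-3.141  0.    -2.166] F [ 0.4 -0.9  1.6] w43.0 g20.5 q [-0.59  0.46 -0.5   0.61  0.   -1.56]
a0.00 t45.05 [ 435.1 -289.6  176.3] [-3.141  0.    -2.951] F [-1.2  0.6  2. ] w42.8 g46.1 q [-0.59  0.46 -0.5   0.61 -0.   -0.78]
```

Run:
```python
from h import *
p=manip.state()["eef_pos"][:2]
manip.move_l([435,-289.5,300],200); st("lift")
b=YAW-np.pi
manip.move_ptp([*AX,390],D(b)); st("hover")
def f(n,x,y,w,h,k):return cv2.resize(manip.grab_frame(n)[y:y+h,x:x+w,::-1],(w*k,h*k),interpolation=cv2.INTER_CUBIC)
cv2.imwrite("pics/c1.png",np.hstack([f("top",290,130,50,70,8),f("scene",330,150,50,70,8)]))
```

```text
lift t45.82 [ 434.5 -289.2  298.9] [ 3.140e+00 -1.000e-03 -2.952e+00] F [-0.2 -0.  -2. ] w42.7 g45.8 q [-0.59  0.32 -0.34  0.91  0.   -0.78]
hover t47.15 [565.7  26.  389.2] [-3.141e+00 -2.000e-03 -2.988e+00] F [-0.5  0.1 -1.7] w42.7 g45.8 q [ 0.05  0.34 -0.07  1.17 -0.   -0.11]
```

View pics/c1.png

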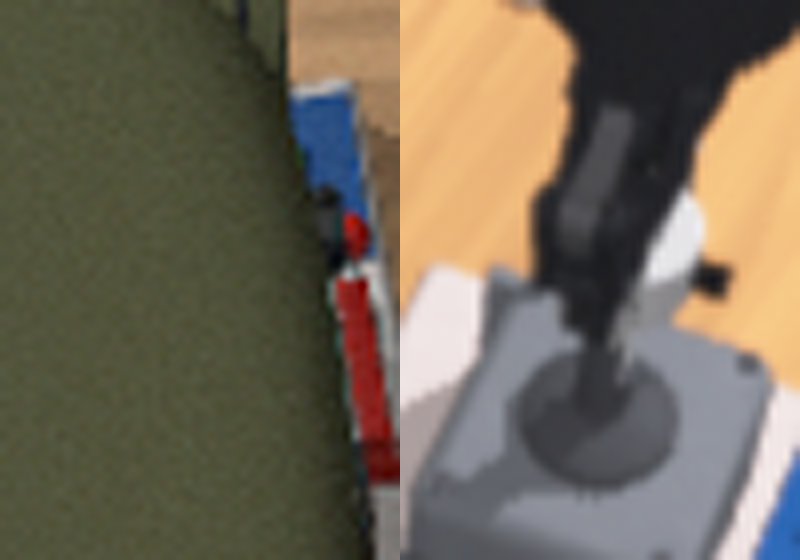

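The screw, at scene crop (712,280), points towards the panel and the collar is held. I'll descend with force monitoring.

```bash
cat > ins.py <<'E'
from h import *
def down(P,z0,z1,step=2,lim=8):
    for z in np.arange(z0,z1-.01,-step):
        manip.move_l([*P,z],60); s=manip.state();F=s["contact_force"]
        print("z%.1f"%z,s["eef_pos"].round(1),F.round(1))
        if F[2]>lim: return s
    return st("end")
E
python3 - <<'E'
from ins import *
manip.move_l([*AX,374],100); st()
down(AX,372,358)
E
```

```text
t47.56 [565.6  26.1 373.3] [ 3.141e+00 -2.000e-03 -2.988e+00] F [ 0.   0.1 -1.6] w42.7 g45.8 q [ 0.05  0.35 -0.1   1.13 -0.   -0.11]
z372.0 [566.1  26.8 372.3] [-1.1  0.1 -1.1]
z370.0 [566.  27. 370.] [ 0.8  0.5 -0.5]
z368.0 [565.9  26.9 367.8] [ 0.5  0.8 -0. ]
z366.0 [565.9  26.9 365.8] [ 0.   0.5 -1.4]
z364.0 [565.9  26.9 363.8] [-0.  -0.  -1.5]
z362.0 [565.9  26.9 361.8] [ 0.7 -0.5 -1.6]
z360.0 [565.9  26.9 359.8] [-0.2  0.2 -1.3]
z358.0 [565.9  26.9 357.8] [ 0.4 -0.5 -1.5]
end t49.56 [565.9  26.9 357.8] [ 3.142 -0.    -2.987] F [ 0.4 -0.5 -1.5] w43.1 g45.8 q [ 0.05  0.35 -0.13  1.09  0.   -0.11]
```

Run:
```python
from ins import *
s=down(AX,356,348)
if s["contact_force"][2]<6:
    manip.move_l([*AX,346.5],40); manip.sleep(.3); st("final")
cv2.imwrite("pics/f.png",cv2.resize(manip.grab_frame("scene")[165:215,330:390,::-1],None,fx=12,fy=12,interpolation=cv2.INTER_CUBIC))
```

```text
z356.0 [565.9  26.9 355.8] [-0.2 -0.3 -0.8]
z354.0 [565.9  26.9 353.8] [ 0.1 -0.4 -1.3]
z352.0 [565.9  26.9 351.8] [-0.6  0.6 -1.1]
z350.0 [565.9  26.9 349.8] [-0.2  0.5 -1.6]
z348.0 [565.9  26.9 347.8] [-0.  -1.4 -1.6]
end t50.81 [565.9  26.9 347.8] [ 3.142 -0.    -2.987] F [-0.  -1.4 -1.6] w42.5 g45.8 q [ 0.05  0.36 -0.14  1.07  0.   -0.11]
final t51.36 [566.   26.9 346.6] [-3.142  0.    -2.987] F [-0.3 -0.5 -1.8] w42.9 g45.8 q [ 0.05  0.36 -0.15  1.06  0.   -0.11]
```

View pics/f.png

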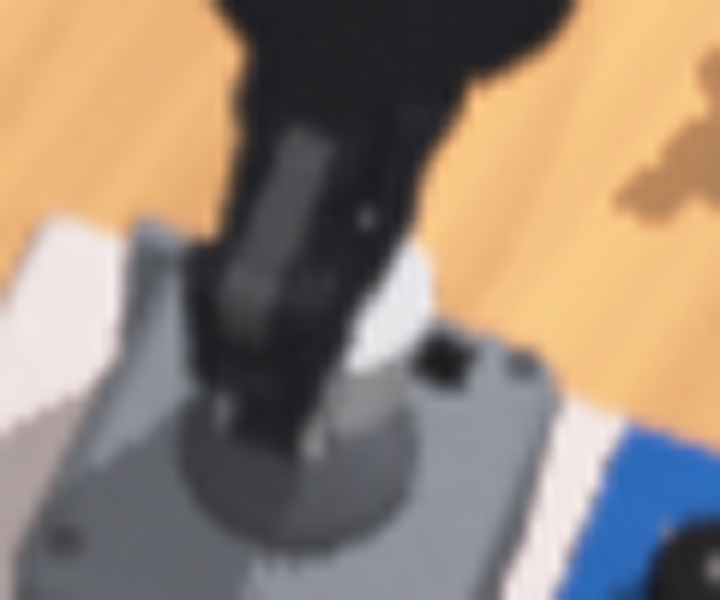

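The collar sits over the spindle above the boss with its screw, at crop (445,360), towards the panel. The height readings put its top within about 0.3 mm of flush.

Run:
```python
from h import *
manip.move_l([*AX,346.2],40); st(); print(manip.sign_off())
```

```text
t51.66 [566.   26.9 346.2] [ 3.142 -0.    -2.987] F [ 0.  -0.7 -0.9] w42.9 g45.8 q [ 0.05  0.36 -0.15  1.06  0.   -0.11]
the job is handed in; nothing more can be done
None
```

I handed the job in at 51.7 s: the hook is down on its stud, the spindle's flat faces the panel, and the collar is still gripped on the spindle with its screw towards the panel and its top flush to within about 0.3 mm by the arm's height readings, as the gripper hid the spindle's end from the camera.

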